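Clear the board rack and file the pattern board

TASK

A chunky cork offcut is lying across the only free slot of the dark wooden rack: put it in the grey waste bin. Then take the white board with the blue flower from its easel and stand it on its bottom edge in that slot, upright and fully down, and let go of it. Leave the two small boards in their slots, and everything else on the table where it is.

Things in the scene. Friction and masses are not known exactly. Their poses are not given: they have to be found in the camera images.
- board: White pattern board with a blue flower on both faces, loose, 120 wide x 9 thick x 150 high (mm), about 0.15 kg. Origin at the middle of its bottom edge; x along its width, y through its thickness, z from bottom edge to top edge. It starts on the easel leaning 30 degrees from vertical, its top towards the robot.
- easel: Brown wooden easel, fixed. Origin under the middle of its 100 x 95 mm base; x along the board width, y the way the board leans (roughly to the robot). Its back plate, 100 wide, 8 thick, carries the board back up to 90 mm along the slope from the bottom edge: the top 60 mm is free on both faces. A lip in front rises 10 mm above the bottom edge.
- rack: Dark wooden slotted rack, fixed, 164 x 163 mm, 60 mm high. Origin under its middle. Its three slots run along its x, 55 mm apart along its y. Each is 13 mm wide, 140 mm long, closed at both ends, floor at height 20 mm, mouth at 60 mm; the top 5 mm of the long edges is bevelled at 45 degrees (mouth 23 mm wide).
- slot0 (a point): Middle of the floor of rack slot 0 (at the rack -y side), height 20 mm; axes as the rack's.
- slot1 (a point): Middle of the floor of rack slot 1 (in the middle), height 20 mm; axes as the rack's.
- slot2 (a point): Middle of the floor of rack slot 2 (at the rack +y side), height 20 mm; axes as the rack's.
- filed_pink: Small pink board standing in one slot, loose, 110 x 9 x 95 mm high (top at height 115 mm). Origin at the middle of its bottom edge; x along its width, y through its thickness, z up.
- filed_teal: Small teal board standing in another slot, same size, origin and axes as the pink one.
- offcut: Brown cork offcut, loose, 0.06 kg, lying across the free slot on the rack's top (height 60 mm). 46 mm along its own x, 70 mm along its own y; stepped top: 24 mm high all over, 40 mm high from y = -35 to y = +9 mm. Origin at the centre of its underside.
- offcut_mid (a point): Middle of the offcut, 20 mm above its underside on its origin's axis.
- bin: Grey open-topped waste bin, fixed, 150 x 150 mm, 90 mm high, walls and floor 5 mm. Origin under its middle, z up.
- bowl: Lime green bowl, 120 mm across, 60 mm high, to be left alone. Origin under its middle.
- jar: Amber glass jar, 54 mm across, 85 mm high, to be left alone. Origin under its middle.
- spool: Red thread spool standing, 44 mm across, 55 mm high, to be left alone. Origin under its middle.
- scissors: Scissors with lime green handles lying flat, 160 mm long, 10 mm high, to be left alone. Origin at the pivot; blades along +x.
There are look-alikes about, which are no part of the job. Several things have the shape of the board; the one meant has the colours described above.

How it is judged (in metres and radians):
On the way, in this order (a step that is already met when the one before it is completed fails the run):
1. the cork offcut is in the bin (x of offcut_mid in the frame of bin between -0.07 and 0.07 m and y of offcut_mid in the frame of bin between -0.07 and 0.07 m and z of offcut_mid in the frame of bin below 0.075 m), for 0.2 s.
2. the flower board stands fully down in a slot of the rack (((x of board in the frame of slot0 between -0.016 and 0.016 m and y of board in the frame of slot0 between -0.006 and 0.006 m and z of board in the frame of slot0 below 0.004 m) or (x of board in the frame of slot1 between -0.016 and 0.016 m and y of board in the frame of slot1 between -0.006 and 0.006 m and z of board in the frame of slot1 below 0.004 m) or (x of board in the frame of slot2 between -0.016 and 0.016 m and y of board in the frame of slot2 between -0.006 and 0.006 m and z of board in the frame of slot2 below 0.004 m)) and angle between board's own z axis and vertical below 0.2 rad and angle between the x axis of board and the x axis of rack, either way round below 0.1 rad), for 0.2 s.
At the end, for the whole second after the job is handed in: Offcut inside the bin, below its rim. Flower board bottom edge down on a slot floor (4 mm in height, 6 mm across, 16 mm along), within 0.2 rad of upright and 0.1 rad of the slot, both at rest. The two small boards still stand in their slots (within 0.25 rad of upright) (all of step 1 and all of step 2 and linear speed of board below 0.02 m/s and linear speed of offcut below 0.03 m/s and angle between each of filed_pink, filed_teal's own z axis and vertical below 0.25 rad); the robot touches nothing.
It fails at once if a small board in the rack is moved more than 30 mm or tipped (distance of any of filed_pink, filed_teal from where it was at the start of the episode above 0.03 m or angle between any of filed_pink, filed_teal's own z axis and vertical above 0.4 rad).
It fails at once if the bowl, jar, spool or scissors are moved more than 30 mm or tipped (distance of any of bowl, jar, spool, scissors from where it was at the start of the episode above 0.03 m or angle between any of bowl, jar, spool, scissors's own z axis and vertical above 0.4 rad).
It also fails if it takes over 58 s, if anything falls off the work surface, if the arm or the gripper's body presses on something with over 40 N, if the wrist force passes 120 N, or if a joint passes its speed limit or range.

ROBOT

A 6-joint arm with a two-finger parallel gripper is mounted at the origin on the work surface. World frame = base frame: x ahead of the robot, y to its left, z up, the work surface at z = 0. Lengths are in mm, angles in rad, forces in N, time in s.
With the tool pointing down it reaches from about 300 to 750 mm from the base axis. Payload 8.5 kg.
Tool frame: the origin (TCP) lies midway between the tips of the shut fingers; the grasp point (between the pads) lies 19 mm behind it; z points along the fingers, y is the line along which they close (so a half turn about z gives the same grasp; the last joint's range is limited). The gripper opens to 85 mm and grips with 20 to 120 N. Pads are 22 mm wide; open, the fingers measure 114 mm over their backs; the gripper's body (76 mm by 85 mm) begins 54 mm behind the grasp point. The pads swing forward as they close: fully open they stand 13 mm farther back than shut.
Start: joints at [-1.388, 0.381, 1.297, -0, 1.464, -0.215], TCP at [213.058, -507.037, 231.322] pointing down, gripper open.
Joint ranges: [-3.11, 3.11], [-0.89, 2.33], [0.22, 2.48], [-1.42, 4.56], [0.17, 2.85], [-2.88, 2.88]. Speed limits (rad/s): [2.39, 2.39, 3.14, 3.14, 3.14, 3.14].

INTERFACE

Orientations are given as a rotation vector (axis times angle).
In Python, from bench import env gives the robot as it stands.
- The arm moves only by the tool apply_moves, never from a script. Its arguments are lists of equal length, an entry for each row: "xyz": the shift along the world's x, y, z in mm, a list of three; "turn": the turn, a rotation vector about the world's x, y, z in rad, a list of three; "gripper": the opening, from 0 (shut) to 1 (fully open). A call has 1 to 20 rows; each row is the pose to reach, as a shift and turn from the pose commanded when the call began; what a row does not reach only later rows make up. A row lasts 1/8 s, in which the tool goes at most 62.5 mm and 10.7 degrees, less where a joint would pass 70% of its speed; a pose out of reach is approached as far as the arm can. A call with a gripper value outside its range is refused whole. The fingers move at their own pace and stop on an object; "newtons" is the grip in N (left out, the last holds). Time passes only in rows, so rows that repeat a pose let the fingers close. It gives the time, the measured TCP pose, the force, the opening and the grip force at its end, in the units of the state.
- env.sense(): the state, without advancing time (a new reading comes with each control period).
- env.camera(name): name is "scene" or "top"; returns the picture (480x640x3 uint8, red, green, blue); there is no depth.
- env.calibration(name): a dict with "camera_matrix" (3x3 intrinsics, pixels), "dist" ([k1, k2, p1, p2, k3] as OpenCV has them; the pictures are not rectified), "xyz" and "rotation" of the camera in the world. Camera axes: x right, y down, z forward; pixel columns grow to the right and rows downward; lengths in mm; the calibration is good to about 2 mm. A picture is of the moment at which its call begins. calibration takes no time and is no camera call.
- env.finish_job(): hands the job in; it is judged then, once.
The state is a dict: "time": time; "joint_positions": joint angles; "dq": joint speeds; "joint_torque": joint torques, N m; "ee_pos": TCP position; "tool_rot": TCP orientation; "ft_force": force on the tool from outside, world axes, zero at the start; "ft_torque": the same for the moment, N m; "opening": opening from 0.0 (shut) to 1.0 (fully open); "grip_force": force on a finger pad.
Only numpy, scipy, OpenCV 4.12 (cv2) and the standard library are available. Lean on these libraries where they do the work, as an engineer would, in place of code of your own. Each camera call takes 0.05 s, during which the arm holds its last target. There are 200 camera calls.

## Working session

There is one attempt and no reset: what is moved stays moved. The work goes in short steps, Python scripts to look and compute and a tool call to move; the robot and the scene stay as the last step left them, time stands still between calls to the robot, and variables do not carry over. Pictures are saved under pics/ and viewed, at most 10 in all, crops included, and the job is handed in when it is done.

Besides the shell and the picture viewer there is one more tool, called by a JSON object that holds its "api" and its "payload", one argument or row to a line. apply_moves: Moves the arm, as the interface text tells. Its arguments: {"type":"object","properties":{"xyz":{"type":"array"},"turn":{"type":"array"},"gripper":{"type":"array"},"newtons":{"type":"number"}},"required":["xyz","turn","gripper"]}

```bash
mkdir -p pics; ls; python3 - <<'E'
from bench import env
import cv2,numpy as np
for n in("scene","top"):
    im=env.camera(n); cv2.imwrite(f"pics/{n}0.png",im[:,:,::-1])
    c=env.calibration(n); print(n,{k:np.round(v,3).tolist() for k,v in c.items()})
s=env.sense(); print(s)
E
```

```text
pics
scene {'camera_matrix': [[620.266, 0.0, 314.117], [0.0, 620.266, 242.369], [0.0, 0.0, 1.0]], 'dist': [-0.154, 0.0, 0.0, 0.0, 0.0], 'xyz': [868.549, 691.783, 764.798], 'rotation': [-0.646, -2.615, 1.176]}
top {'camera_matrix': [[603.738, 0.0, 327.068], [0.0, 603.738, 251.106], [0.0, 0.0, 1.0]], 'dist': [-0.179, 0.0, 0.0, 0.0, 0.0], 'xyz': [231.81, -4.569, 1371.978], 'rotation': [-2.127, 2.099, -0.221]}
{'time': 0.1, 'joint_positions': array([-1.38827345e+00,  3.81122241e-01,  1.29820091e+00,  1.61128854e-05,
        1.46359091e+00, -2.15320458e-01]), 'dq': array([-0.00086841, -0.00152591, -0.00332245,  0.0020737 , -0.00099106,
        0.00052253]), 'joint_torque': array([ 4.19778546e-03, -4.49222839e+01, -2.31656313e+01, -1.15462012e-04,
        3.63921979e-03,  7.66341572e-06]), 'ee_pos': array([ 213.02745887, -506.77176425,  230.77156965]), 'tool_rot': array([-3.07834682e+00, -6.20553894e-01, -5.91713346e-05]), 'ft_force': array([0.68269017, 0.45578704, 0.08468779]), 'ft_torque': array([ 0.03044042, -0.03193631, -0.0209038 ]), 'grip_force': 0.0, 'opening': 0.9969357077158393}
```

View pics/scene0.png

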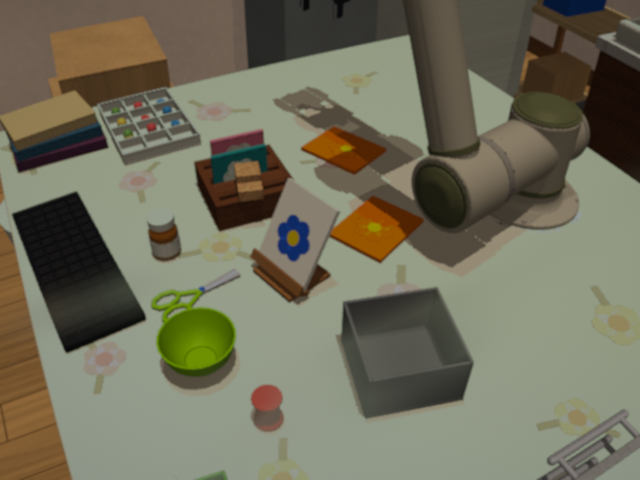

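View pics/top0.png

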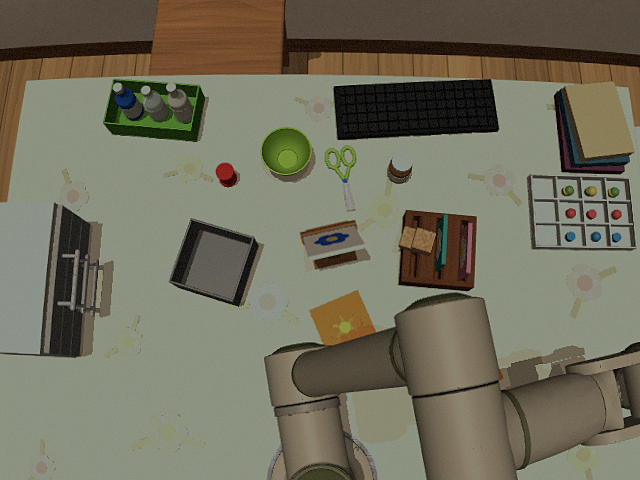

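Scene view: flower board at about (293,238) on its easel, rack at (243,185) with the offcut at (249,180), bin at (405,350). Top view: offcut (417,239), rack (438,250), easel (333,243), bin (214,262).
Candidates for the board: white with blue flower at scene (293,238); orange with yellow flower at (375,228) and at (343,148); pink (235,145) and teal (240,163) in the rack. By the description it is the white one at (293,238). Next is a close crop to check that.

```bash
cat > h.py <<'E'
import cv2,numpy as np
from bench import env
from scipy.spatial.transform import Rotation as R
C={n:env.calibration(n) for n in("scene","top")}
def ray(n,px):
    c=C[n];u=cv2.undistortPoints(np.float64(px).reshape(-1,1,2),np.array(c["camera_matrix"]),np.array(c["dist"])).reshape(-1,2)
    d=np.c_[u,np.ones(len(u))]@R.from_rotvec(c["rotation"]).as_matrix().T
    return np.array(c["xyz"],float),d
def plane(n,px,z):
    o,d=ray(n,px); return o+d*((z-o[2])/d[:,2])[:,None]
def proj(n,P):
    c=C[n];r=R.from_rotvec(c["rotation"]).inv()
    return cv2.projectPoints(np.float64(P).reshape(-1,1,3),r.as_rotvec(),-r.apply(c["xyz"]),np.array(c["camera_matrix"]),np.array(c["dist"]))[0].reshape(-1,2)
def tri(p,q):
    o1,d1=ray("scene",p);o2,d2=ray("top",q);out=[]
    for a,b in zip(d1,d2):
        s=np.linalg.lstsq(np.c_[a,-b],o2-o1,rcond=None)[0]
        A,B=o1+a*s[0],o2+b*s[1];out.append(np.r_[(A+B)/2,np.linalg.norm(A-B)])
    return np.array(out)
E
python3 - <<'E'
import cv2,numpy as np
s=cv2.imread("pics/scene0.png");t=cv2.imread("pics/top0.png")
a=cv2.resize(s[125:305,190:350],None,fx=3.3,fy=3.3,interpolation=cv2.INTER_CUBIC)
b=cv2.resize(t[200:300,290:490],None,fx=4,fy=4,interpolation=cv2.INTER_CUBIC)
cv2.imwrite("pics/c1.png",a);cv2.imwrite("pics/c2.png",b)
E
```

```text
(no output)
```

View pics/c1.png

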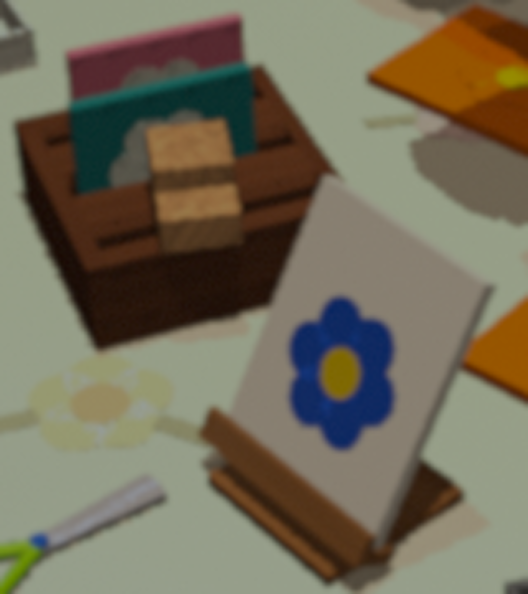

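View pics/c2.png

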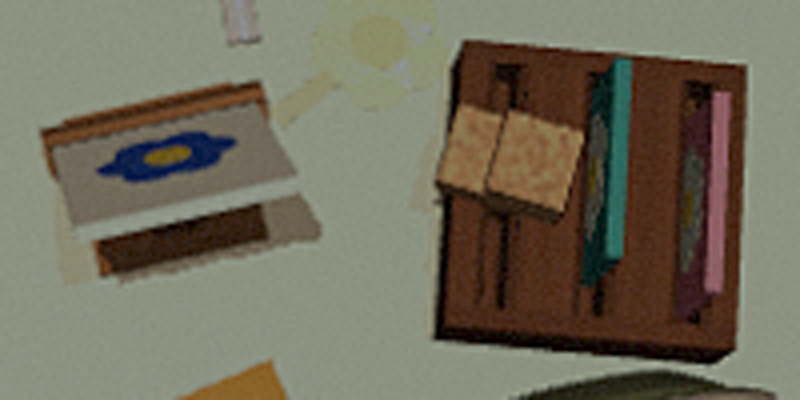

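The close crops confirm the white board with the blue flower. The offcut's low part faces left in the top view (+y) and its tall part faces the teal board. Next I compute the poses.

```bash
python3 - <<'E'
from h import *
np.set_printoptions(precision=1,suppress=True)
S=lambda l:(np.array(l,float)+.5)/3.3-.5+[190,125]
T=lambda l:(np.array(l,float)+.5)/4-.5+[290,200]
print("rack top corners T",plane("top",T([(463,40),(746,65),(735,348),(443,325)]),60))
print("rack top S",plane("scene",S([(15,122),(262,66),(335,175),(98,265)]),60))
print("slot ends T",plane("top",T([(510,65),(492,303)]),60)," S",plane("scene",S([(98,242)]),60))
print("off hi T",plane("top",T([(503,108),(585,130),(565,208),(487,190)]),100))
print("off lo T",plane("top",T([(458,103),(437,182)]),84))
print("off hi S",plane("scene",S([(147,125),(228,118),(235,165),(155,170)]),100))
print("off lo S",plane("scene",S([(155,190),(236,182),(243,220),(163,228)]),84))
print("board top corners tri",tri(S([(328,178),(490,288)]),T([(300,178),(75,228)])))
# flower: blue centroid
def blob(im,lo,hi,roi):
    m=cv2.inRange(cv2.cvtColor(im,cv2.COLOR_BGR2HSV),lo,hi);k=np.zeros_like(m);x0,y0,x1,y1=roi;k[y0:y1,x0:x1]=m[y0:y1,x0:x1]
    return k
s=cv2.imread("pics/scene0.png");t=cv2.imread("pics/top0.png")
y=[];
for im,roi in((s,(270,205,320,270)),(t,(305,225,365,255))):
    m=blob(im,(100,100,40),(130,255,255),roi);q=cv2.findContours(m,0,2)[0];c=max(q,key=cv2.contourArea)
    M=cv2.moments(cv2.convexHull(c));y.append((M["m10"]/M["m00"],M["m01"]/M["m00"]));print(y[-1],cv2.contourArea(c))
print("flower ctr",tri([y[0]],[y[1]]))
print("bin rim T",plane("top",[(193,219),(258,236),(236,304),(171,286)],90))
m=blob(t,(50,60,60),(95,255,255),(430,205,460,280))
# teal top strip
ys,xs=np.nonzero(m);print("teal px",xs.min(),xs.max(),ys.min(),ys.max())
print("teal top T",plane("top",T([(622,60),(615,258)]),115),"pink",plane("top",T([(722,92),(714,292)]),115))
E
```

```text
rack top corners T [[ 606.1 -180.8   60. ]
 [ 594.3 -343.2   60. ]
 [ 431.6 -330.6   60. ]
 [ 442.9 -167.3   60. ]]
rack top S [[ 593.1 -341.5   60. ]
 [ 432.3 -327.6   60. ]
 [ 443.8 -199.3   60. ]
 [ 599.5 -183.7   60. ]]
slot ends T [[ 591.9 -207.3   60. ]
 [ 455.5 -194.7   60. ]]  S [[ 591.7 -203.6   60. ]]
off hi T [[ 556.5 -196.8  100. ]
 [ 544.9 -241.7  100. ]
 [ 501.2 -229.6  100. ]
 [ 510.6 -187.2  100. ]]
off lo T [[ 563.1 -174.2   84. ]
 [ 518.2 -162.    84. ]]
off hi S [[ 542.  -243.6  100. ]
 [ 497.7 -228.3  100. ]
 [ 513.3 -183.4  100. ]
 [ 555.  -200.   100. ]]
off lo S [[ 554.9 -203.3   84. ]
 [ 511.1 -189.    84. ]
 [ 522.4 -154.3   84. ]
 [ 564.6 -168.2   84. ]]
board top corners tri [[504.  -82.2 152.2   0.6]
 [475.5  34.1 152.3   2. ]]
(293.0674924567254, 237.73400031761153) 963.5
(331.30212765957447, 238.67872340425532) 206.5
flower ctr [[531.1 -13.9  83.2   0.5]]
bin rim T [[570.2 292.9  90. ]
 [533.2 146.6  90. ]
 [383.2 188.7  90. ]
 [419.6 332.8  90. ]]
teal px 441 447 214 264
teal top T [[ 580.7 -260.3  115. ]
 [ 471.2 -253.3  115. ]] pink [[ 563.6 -315.   115. ]
 [ 453.3 -306.5  115. ]]
```

{"api": "apply_moves", "payload": {
  "xyz": [
    [160,150,0],
    [317,301,0],
    [317,301,0],
    [317,301,0],
    [317,301,0],
    [317,301,0],
    [317,301,0],
    [317,301,0],
    [317,301,0],
    [317,301,0],
    [317,301,-60],
    [317,301,-100],
    [317,301,-100],
    [317,301,-100]
  ],
  "turn": [
    [0,0,0.18],
    [0,0,0.36],
    [0,0,0.54],
    [0,0,0.72],
    [0,0,0.885],
    [0,0,0.885],
    [0,0,0.885],
    [0,0,0.885],
    [0,0,0.885],
    [0,0,0.885],
    [0,0,0.885],
    [0,0,0.885],
    [0,0,0.885],
    [0,0,0.885]
  ],
  "gripper": [1,1,1,1,1,1,1,1,1,1,1,1,1,1],
  "newtons": 30
}}

```text
time: 1.85
ee_pos: [530.5, -207.1, 133.2]
tool_rot: [2.516, 1.877, 0.001]
ft_force: [-0.0, -0.1, 0.7]
opening: 0.999
grip_force: 0.0
```

{"api": "apply_moves", "payload": {
  "xyz": [
    [0,0,-25],
    [0,0,-50],
    [0,0,-68],
    [0,0,-68],
    [0,0,-68],
    [0,0,-68],
    [0,0,-68],
    [0,0,-68],
    [0,0,-68],
    [0,0,-68]
  ],
  "turn": [
    [0,0,0],
    [0,0,0],
    [0,0,0],
    [0,0,0],
    [0,0,0],
    [0,0,0],
    [0,0,0],
    [0,0,0],
    [0,0,0],
    [0,0,0]
  ],
  "gripper": [1,1,1,1,0,0,0,0,0,0]
}}

```text
time: 3.1
ee_pos: [530.5, -206.4, 64.5]
tool_rot: [2.516, 1.879, 0.001]
ft_force: [-1.2, 0.7, 6.3]
opening: 0.534
grip_force: 31.7
```

{"api": "apply_moves", "payload": {
  "xyz": [
    [0,0,50],
    [0,0,100],
    [0,0,150],
    [-10,60,160],
    [-20,120,160],
    [-27,180,160],
    [-34,240,160],
    [-41,300,160],
    [-48,360,160],
    [-55,420,160],
    [-55,441,160],
    [-55,441,160],
    [-55,441,160],
    [-55,441,100],
    [-55,441,50],
    [-55,441,0],
    [-55,441,-14],
    [-55,441,-14],
    [-55,441,-14]
  ],
  "turn": [
    [0,0,0],
    [0,0,0],
    [0,0,0],
    [0,0,0],
    [0,0,0],
    [0,0,0],
    [0,0,0],
    [0,0,0],
    [0,0,0],
    [0,0,0],
    [0,0,0],
    [0,0,0],
    [0,0,0],
    [0,0,0],
    [0,0,0],
    [0,0,0],
    [0,0,0],
    [0,0,0],
    [0,0,0]
  ],
  "gripper": [0,0,0,0,0,0,0,0,0,0,0,0,0,0,0,0,0,0,0]
}}

```text
time: 5.48
ee_pos: [476.2, 235.0, 51.2]
tool_rot: [2.516, 1.878, 0.005]
ft_force: [-0.1, 0.5, -1.0]
opening: 0.536
grip_force: 31.4
```

{"api": "apply_moves", "payload": {
  "xyz": [
    [0,0,0],
    [0,0,0],
    [0,0,0],
    [0,0,0],
    [0,0,60],
    [0,0,120],
    [0,0,180],
    [0,0,190],
    [0,0,190]
  ],
  "turn": [
    [0,0,0],
    [0,0,0],
    [0,0,0],
    [0,0,0],
    [0,0,0.1],
    [0,0,0.28],
    [0,0,0.44],
    [0,0,0.53],
    [0,0,0.53]
  ],
  "gripper": [0.8,0.8,0.8,0.8,0.8,0.9,1,1,1]
}}

```text
time: 6.6
ee_pos: [475.1, 235.0, 239.9]
tool_rot: [1.937, 2.472, 0.002]
ft_force: [-0.2, 0.8, 0.7]
opening: 1.0
grip_force: 0.0
```

```bash
python3 - <<'E'
from h import *
for n in("scene","top"): cv2.imwrite(f"pics/{n}1.png",env.camera(n)[:,:,::-1])
s=cv2.imread("pics/scene1.png");t=cv2.imread("pics/top1.png")
a=cv2.resize(s[125:305,190:350],(528,594),interpolation=cv2.INTER_CUBIC)
b=cv2.resize(t[195:305,160:480],(800,275),interpolation=cv2.INTER_CUBIC)
o=np.zeros((600,800,3),np.uint8)
o[:275]=b; q=cv2.resize(s[130:310,190:480],(524,325),interpolation=cv2.INTER_CUBIC); o[275:,:524]=q
cv2.imwrite("pics/c3.png",o); print(env.sense()["ee_pos"])
E
```

```text
[474.64639753 234.82735809 238.2916655 ]
```

View pics/c3.png

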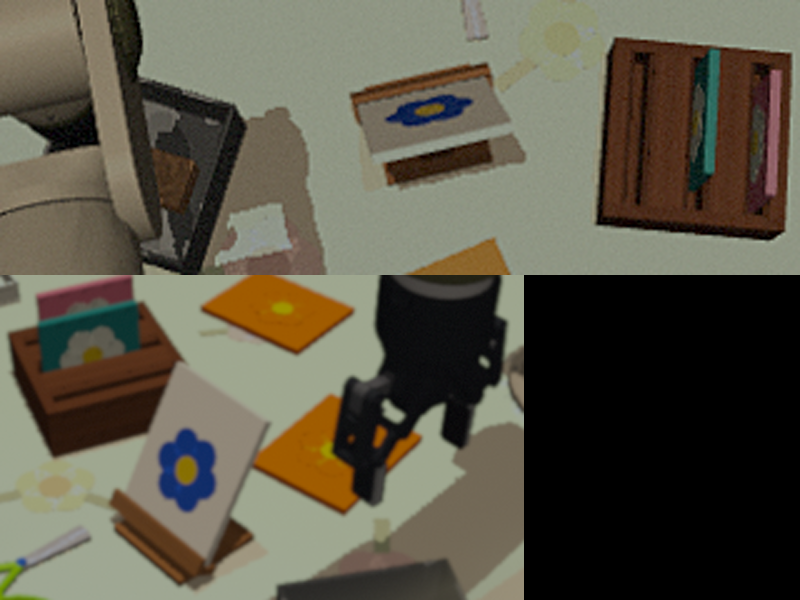

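The top crop shows the offcut lying in the bin (at 172,178 in the crop), the left slot free, and the flower board and small boards unmoved. Now the board.

{"api": "apply_moves", "payload": {
  "xyz": [
    [-5,-60,0],
    [-10,-120,0],
    [-15,-180,0],
    [-20,-240,0],
    [-22,-268,0],
    [-22,-268,-20],
    [-22,-268,-31],
    [-22,-268,-31],
    [-22,-268,-31],
    [-22,-268,-31],
    [-22,-268,-31]
  ],
  "turn": [
    [0,0,0],
    [0,0,0],
    [0.03,-0.122,0],
    [0.06,-0.244,0],
    [0.09,-0.366,0],
    [0.125,-0.508,0],
    [0.125,-0.508,0],
    [0.125,-0.508,0],
    [0.125,-0.508,0],
    [0.125,-0.508,0],
    [0.125,-0.508,0]
  ],
  "gripper": [1,1,1,1,1,1,1,1,1,1,1]
}}

```text
time: 8.07
ee_pos: [453.4, -32.8, 208.6]
tool_rot: [1.701, 2.174, 0.581]
ft_force: [-0.5, 0.2, 0.2]
opening: 1.0
grip_force: 0.0
```

```bash
python3 - <<'E'
from h import *
s=env.sense();M=R.from_rotvec(s["tool_rot"]).as_matrix();print(s["ee_pos"],M.round(3),s["joint_positions"].round(2))
p=s["ee_pos"];b=np.array([-.4855,-.119,.866])
print("to grasp",np.array([558.8,-7.1,20.1])+(122-19)*b-p)
E
```

```text
[453.3573363  -32.8317859  208.62072548] [[-0.24   0.841  0.485]
 [ 0.971  0.208  0.119]
 [-0.001  0.5   -0.866]] [-0.55  0.06  1.92  0.5   0.84 -1.07]
to grasp [ 55.4361637   13.4747859  -99.32272548]
```

{"api": "apply_moves", "payload": {
  "xyz": [
    [22,5,-40],
    [42,10,-75],
    [55,13,-99],
    [55,13,-99],
    [55,13,-99],
    [55,13,-99],
    [55,13,-99],
    [55,13,-99],
    [55,13,-99],
    [55,13,-99],
    [55,13,-99],
    [55,13,-99]
  ],
  "turn": [
    [0,0,0],
    [0,0,0],
    [0,0,0],
    [0,0,0],
    [0,0,0],
    [0,0,0],
    [0,0,0],
    [0,0,0],
    [0,0,0],
    [0,0,0],
    [0,0,0],
    [0,0,0]
  ],
  "gripper": [1,1,1,1,1,0,0,0,0,0,0,0],
  "newtons": 50
}}

```text
time: 9.57
ee_pos: [509.0, -20.3, 110.2]
tool_rot: [1.7, 2.171, 0.582]
ft_force: [3.6, 3.3, 5.7]
opening: 0.097
grip_force: 52.5
```

{"api": "apply_moves", "payload": {
  "xyz": [
    [-10,-2,17],
    [-29,-7,52],
    [-58,-14,104],
    [-58,-14,150],
    [-58,-14,170],
    [-58,-14,170],
    [-58,-14,170],
    [-58,-14,170],
    [-58,-14,170]
  ],
  "turn": [
    [0,0,0],
    [0,0,0],
    [0,0,0],
    [-0.03,0.12,0],
    [-0.07,0.28,0],
    [-0.1,0.4,0],
    [-0.125,0.508,0],
    [-0.125,0.508,0],
    [-0.125,0.508,0]
  ],
  "gripper": [0,0,0,0,0,0,0,0,0]
}}

```text
time: 10.7
ee_pos: [449.6, -33.9, 278.8]
tool_rot: [-1.937, -2.473, -0.001]
ft_force: [-0.6, 0.9, -2.4]
opening: 0.099
grip_force: 52.0
```

{"api": "apply_moves", "payload": {
  "xyz": [
    [20,-50,0],
    [40,-100,0],
    [60,-150,0],
    [72,-167,0],
    [72,-167,0],
    [72,-167,0],
    [72,-167,0],
    [72,-167,0],
    [72,-167,0],
    [72,-167,-40],
    [72,-167,-80],
    [72,-167,-80],
    [72,-167,-80]
  ],
  "turn": [
    [0,0,0.18],
    [0,0,0.36],
    [0,0,0.54],
    [0,0,0.72],
    [0,0,0.9],
    [0,0,1.08],
    [0,0,1.253],
    [0,0,1.253],
    [0,0,1.253],
    [0,0,1.253],
    [0,0,1.253],
    [0,0,1.253],
    [0,0,1.253]
  ],
  "gripper": [0,0,0,0,0,0,0,0,0,0,0,0,0]
}}

```text
time: 12.32
ee_pos: [522.7, -201.5, 201.1]
tool_rot: [0.121, 3.137, -0.002]
ft_force: [-0.0, -1.0, -1.3]
opening: 0.097
grip_force: 52.0
```

```bash
python3 - <<'E'
from h import *
for n in("scene","top"): cv2.imwrite(f"pics/{n}2.png",env.camera(n)[:,:,::-1])
s=cv2.imread("pics/scene2.png");t=cv2.imread("pics/top2.png")
o=np.zeros((600,800,3),np.uint8)
o[:,:450]=cv2.resize(s[110:270,180:300],(450,600),interpolation=cv2.INTER_CUBIC)
o[:350,450:]=cv2.resize(t[200:300,385:485],(350,350),interpolation=cv2.INTER_CUBIC)
cv2.imwrite("pics/c4.png",o); e=env.sense();print(e["ee_pos"],R.from_rotvec(e["tool_rot"]).as_matrix().round(3))
E
```

```text
[ 522.72522816 -201.45413636  201.2262159 ] [[-0.997  0.076  0.003]
 [ 0.076  0.997 -0.002]
 [-0.003 -0.002 -1.   ]]
```

View pics/c4.png

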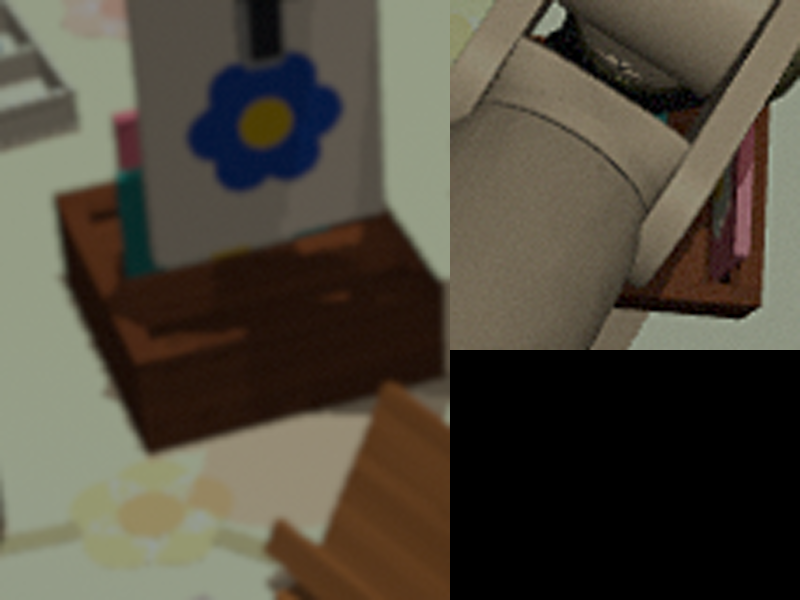

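The held board hangs above the slot, with its bottom corners at about (155,272) and (386,211) in the scene crop. I check these against the prediction.

```bash
python3 - <<'E'
from h import *
np.set_printoptions(precision=1,suppress=True)
x=np.array([.997,-.076,0]);y=np.array([.076,.997,0]);p=np.array([522.7,-201.5,98.])
P=np.array([p+60*x+4.5*y,p-60*x+4.5*y]);pp=proj("scene",P)
print("pred crop px",(pp-[180,110]+.5)*3.75)
m=(np.array([(155,272),(386,211)])+.5)/3.75-.5+[180,110]
for z in(94,98,102): print(z,plane("scene",m,z)-P*[1,1,0])
r=np.array([517.5,-255.5,0])
for sy in(-6.5,6.5,-11.5,11.5):print(sy,(proj("scene",[r+(55+sy)*y+s*70*x+[0,0,60] for s in(1,-1)])-[180,110]+.5)*3.75)
print("rack corners",(proj("scene",[r+a*82*x+b*81.5*y+[0,0,60] for a,b in((1,1),(-1,1),(1,-1))])-[180,110]+.5)*3.75)
E
```

```text
pred crop px [[160.6 267.2]
 [388.8 211.6]]
94 [[ 2.2 -2.4 94. ]
 [-1.4 -5.9 94. ]]
98 [[ 3.8  3.  98. ]
 [ 1.  -0.6 98. ]]
102 [[  5.5   8.3 102. ]
 [  3.4   4.7 102. ]]
-6.5 [[144.5 321.9]
 [403.5 257.1]]
6.5 [[152.  336.3]
 [412.8 270.6]]
-11.5 [[141.6 316.4]
 [400.  251.9]]
11.5 [[154.9 342. ]
 [416.4 275.9]]
rack corners [[140.5 365.1]
 [449.2 286.3]
 [ 54.2 194.1]]
```

{"api": "apply_moves", "payload": {
  "xyz": [
    [0,0,-25],
    [0,0,-38],
    [0,0,-44],
    [0,0,-50],
    [0,0,-56],
    [0,0,-60],
    [0,0,-60]
  ],
  "turn": [
    [0,0,0],
    [0,0,0],
    [0,0,0],
    [0,0,0],
    [0,0,0],
    [0,0,0],
    [0,0,0]
  ],
  "gripper": [0,0,0,0,0,0,0]
}}

```text
time: 13.3
ee_pos: [522.0, -201.0, 139.2]
tool_rot: [-0.119, -3.139, -0.0]
ft_force: [0.1, -1.6, -1.6]
opening: 0.102
grip_force: 52.2
```

No contact force, so the board is in the slot. I lower it the rest of the way.

{"api": "apply_moves", "payload": {
  "xyz": [
    [0,0,-6],
    [0,0,-11],
    [0,0,-15],
    [0,0,-17],
    [0,0,-17]
  ],
  "turn": [
    [0,0,0],
    [0,0,0],
    [0,0,0],
    [0,0,0],
    [0,0,0]
  ],
  "gripper": [0,0,0,0,0]
}}

```text
time: 13.92
ee_pos: [522.1, -201.1, 122.4]
tool_rot: [0.119, 3.139, -0.0]
ft_force: [0.3, -1.0, -1.6]
opening: 0.097
grip_force: 52.2
```

{"api": "apply_moves", "payload": {
  "xyz": [
    [0,0,-1],
    [0,0,-2],
    [0,0,-3],
    [0,0,-4],
    [0,0,-4]
  ],
  "turn": [
    [0,0,0],
    [0,0,0],
    [0,0,0],
    [0,0,0],
    [0,0,0]
  ],
  "gripper": [0,0,0,0,0]
}}

```text
time: 14.55
ee_pos: [522.1, -201.3, 122.0]
tool_rot: [0.119, 3.137, -0.003]
ft_force: [-11.1, 4.0, 29.4]
opening: 0.1
grip_force: 56.6
```

Contact at TCP z 122, which is about where the slot floor should be. I ease off, open part way and retreat.

{"api": "apply_moves", "payload": {
  "xyz": [
    [0,0,3],
    [0,0,3],
    [0,0,3],
    [0,0,3],
    [0,0,3],
    [0,0,25],
    [0,0,60],
    [0,0,110],
    [0,50,140],
    [0,110,150],
    [0,170,150],
    [-40,200,150],
    [-40,200,150],
    [-40,200,150]
  ],
  "turn": [
    [0,0,0],
    [0,0,0],
    [0,0,0],
    [0,0,0],
    [0,0,0],
    [0,0,0],
    [0,0,0],
    [0,0,0],
    [0,0,0],
    [0,0,0],
    [0,0,0],
    [0,0,0],
    [0,0,0],
    [0,0,0]
  ],
  "gripper": [0,0.5,0.5,0.5,0.5,0.5,0.5,0.5,0.5,0.5,0.5,0.5,0.5,0.5]
}}

```text
time: 16.3
ee_pos: [482.4, -1.3, 268.5]
tool_rot: [0.119, 3.139, -0.0]
ft_force: [-0.4, -0.4, 0.3]
opening: 0.503
grip_force: 0.0
```

```bash
python3 - <<'E'
from h import *
for n in("scene","top"): cv2.imwrite(f"pics/{n}3.png",env.camera(n)[:,:,::-1])
s=cv2.imread("pics/scene3.png");t=cv2.imread("pics/top3.png")
o=np.zeros((600,800,3),np.uint8)
o[:,:450]=cv2.resize(s[80:240,180:300],(450,600),interpolation=cv2.INTER_CUBIC)
o[:350,450:]=cv2.resize(t[200:300,385:485],(350,350),interpolation=cv2.INTER_CUBIC)
o[350:600,450:]=cv2.resize(t[200:310,150:304],(350,250))
cv2.imwrite("pics/c5.png",o)
x=np.array([.997,-.076,0]);y=np.array([.076,.997,0]);p=np.array([522,-201,0.])
for z in(165,170,175):
  P=[p+a*60*x+4.5*y+[0,0,z] for a in(1,-1)]
  print(z,((proj("scene",P)-[180,80]+.5)*3.75).round(),((proj("top",P)-[385,200]+.5)*3.5+[450,0]).round())
E
```

```text
165 [[150. 264.]
 [387. 210.]] [[580.  27.]
 [569. 224.]]
170 [[149. 255.]
 [387. 202.]] [[581.  24.]
 [570. 222.]]
175 [[148. 246.]
 [386. 193.]] [[583.  22.]
 [572. 220.]]
```

View pics/c5.png

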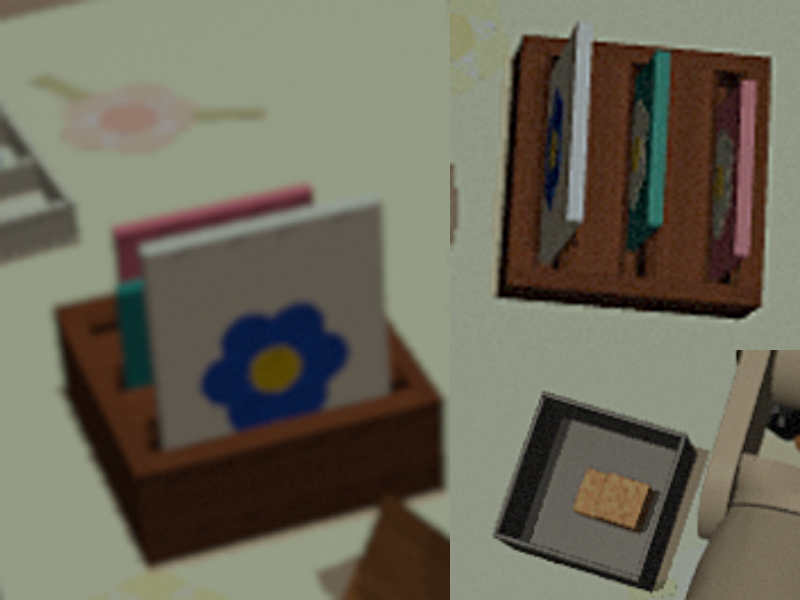

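The board stands upright in the slot. Its top corners at crop (145,255) and (381,207) match a top height of about 170 mm, so it is fully down. The offcut lies in the bin and the small boards are standing. I hand in the job.

```bash
python3 -c "
from bench import env
print(env.finish_job())"
```

```text
the job is handed in; nothing more can be done
None
```

I handed the job in at about 16 s of the 58 s allowed: the cork offcut is in the bin, and the flower board stands upright in the free slot, down to the floor and released. The last pictures showed both small boards still standing in their slots; no verdict came back.

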